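# Find the unfastened load-cell cover and push it open

### The arm

A 6-joint arm with a two-finger parallel gripper is mounted at the origin on the work surface. World frame = base frame: x ahead of the robot, y to its left, z up, the work surface at z = 0. Lengths are in m, angles in rad, forces in N, time in s.
With the tool pointing down it reaches from about 0.35 to 0.975 m from the base axis. Payload 4.9 kg.
Tool frame: the origin (TCP) lies between the finger pads; the fingertips stand 19 mm ahead of it and the grasp point (between the pads) is the TCP; y points along the fingers, x is the direction in which the jaws open and shut, and the axes are right-handed (so a half turn about y gives the same grasp; the last joint's range is limited). The gripper opens to 85 mm and grips with 20 to 120 N. Pads are 22 mm wide; open, the fingers measure 114 mm over their backs; the gripper's body (76 mm by 85 mm) begins 54 mm behind the grasp point. The pads swing forward as they close: fully open they stand 13 mm farther back than shut.
Start: joints at [1.074, 0.053, 1.613, -0, 1.476, -0.119], TCP at [0.231, 0.581, 0.25] pointing down, gripper open.
Joint ranges: [-3.01, 3.01], [-1.01, 2.22], [0.06, 2.58], [-1.02, 4.17], [0.09, 2.62], [-3.14, 3.14]. Speed limits (rad/s): [2.57, 2.57, 3.14, 3.14, 3.14, 3.14].

### API

Orientations are given as a 3x3 rotation matrix whose columns are the frame's x, y, z axes.
In Python, from cell import bot gives the robot as it stands.
- The arm moves only by the tool move_arm, never from a script. Its argument "steps" is a list that holds one entry, the list of rows, each a list of 5 numbers: the opening, from -1 (shut) to 1 (fully open), then the shift along the tool's x, y, z in units of 0.25 m (1.0 is 0.25 m), then the turn about the tool's y in units of 45 degrees (1.0 is 45 degrees). In form: [[[jaw, tx, ty, tz, roll], ...]]. A call has 1 to 20 rows; each row is the pose to reach, as a shift and turn from the pose commanded when the call began, along the tool's axes at that moment; what a row does not reach only later rows make up. A row lasts 1/12 s, in which the tool goes at most 41.7 mm and 7.16 degrees, less where a joint would pass 70% of its speed; a pose out of reach is approached as far as the arm can. A call with a number of a shift or a turn outside -1 to 1 is refused whole. A call with a gripper value outside its range is refused whole. The fingers move at their own pace and stop on an object; the grip force is fixed at half the most. Time passes only in rows, so rows that repeat a pose let the fingers close. It gives the time, the measured TCP pose, the force and the opening at its end, in the units of the state.
- bot.sense(): the state, without advancing time (a new reading comes with each control period).
- bot.snapshot(name): name is "side" or "top"; returns (picture, depth): 480x640x3 uint8, red, green, blue; 480x640 float32, m along the optical axis (not along the pixel's ray), 0 where there is no reading.
- bot.calibration(name): a dict with "mtx" (3x3 intrinsics, pixels), "world_from_camera" (4x4, takes a point from camera to world coordinates). Camera axes: x right, y up, looking along -z (the intrinsics and any distortion apply to the point x, -y, -z); pixel columns grow to the right and rows downward; lengths in m; the calibration is good to about 2 mm. A picture is of the moment at which its call begins. calibration takes no time and is no camera call.
- bot.job_done(): hands the job in, once; it reports no verdict.
Trained networks look in the newest picture that a camera, given by its name, has taken for a name from the list of things; names that differ only in an ending like _2 or _b are one class to them, and where a whole thing is asked for, a point or a joint stands for the part that bears it (a point fixed in the world has none). Each returns a list of dicts, best first, with "score" (0 to 1); they miss things now and then, are a little off and sometimes report something else, mostly with a low value. They report only what shows in the picture. A call takes as long as a camera call.
- bot.recognise(camera, thing): "extent" ([left, top, right, bottom] in pixels, round what is visible of it).
- bot.outline_of(camera, thing): "region" (480x640 bool, what is visible of it) and "extent" ([left, top, right, bottom] in pixels, round what is visible of it).
The state is a dict: "t": time; "qpos": joint angles; "qd": joint speeds; "effort": joint torques, N m; "tool_pos": TCP position; "tool_rot": TCP orientation; "force": force on the tool from outside, world axes, zero at the start; "ft_torque": the same for the moment, N m; "width": finger opening in m.
Only numpy, scipy, OpenCV 4.12 (cv2) and the standard library are available. Lean on these libraries where they do the work, as an engineer would, in place of code of your own. Each camera call takes 0.05 s, during which the arm holds its last target.

### The job

One of the four identical covers in the deck of the platform scale has lost its catch: press on the ribbed ends with the fingertips to find the one that rocks, then push its ribbed end down into the well until the cover stands open by about 45 degrees or more, leave it standing open and draw back clear of everything. Pick nothing up, and leave the weights and the screwdriver where they are.

Things in the scene. Friction and masses are not known exactly. Their poses are not given: they have to be found in the camera images.
- cover_1_push (a point): push point of the near left cover (seen from the robot): on its top face, mid-width, at the end with three low black ribs, which faces the robot. Identical aluminium covers, 100 x 80 x 4 mm, flush in the deck. Moves with the cover: x along the 100 mm length away from the ribs, y along the pivot, z out of the top face. Pivot line 35 mm along +x; ribbed edge 15 mm along -x.
- cover_2_push (a point): push point of the near right cover (seen from the robot): on its top face, mid-width, at the end with three low black ribs, which faces the robot. Identical aluminium covers, 100 x 80 x 4 mm, flush in the deck. Moves with the cover: x along the 100 mm length away from the ribs, y along the pivot, z out of the top face. Pivot line 35 mm along +x; ribbed edge 15 mm along -x.
- cover_3_push (a point): push point of the far left cover (seen from the robot): on its top face, mid-width, at the end with three low black ribs, which faces the robot. Identical aluminium covers, 100 x 80 x 4 mm, flush in the deck. Moves with the cover: x along the 100 mm length away from the ribs, y along the pivot, z out of the top face. Pivot line 35 mm along +x; ribbed edge 15 mm along -x.
- cover_4_push (a point): push point of the far right cover (seen from the robot): on its top face, mid-width, at the end with three low black ribs, which faces the robot. Identical aluminium covers, 100 x 80 x 4 mm, flush in the deck. Moves with the cover: x along the 100 mm length away from the ribs, y along the pivot, z out of the top face. Pivot line 35 mm along +x; ribbed edge 15 mm along -x.
- cover_1 (a joint): tilt of the near left cover, rad: 0 shut (at start); positive = ribbed end down, plain end up, stop at 1.0; lowest -0.06. Three covers are held by catches and give under 0.03; one, a different one each time, lacks its catch: a slow push of 2 to 5 N at the push point tilts it, and it stays at any angle it is left.
- cover_2 (a joint): tilt of the near right cover, rad: 0 shut (at start); positive = ribbed end down, plain end up, stop at 1.0; lowest -0.06. Three covers are held by catches and give under 0.03; one, a different one each time, lacks its catch: a slow push of 2 to 5 N at the push point tilts it, and it stays at any angle it is left.
- cover_3 (a joint): tilt of the far left cover, rad: 0 shut (at start); positive = ribbed end down, plain end up, stop at 1.0; lowest -0.06. Three covers are held by catches and give under 0.03; one, a different one each time, lacks its catch: a slow push of 2 to 5 N at the push point tilts it, and it stays at any angle it is left.
- cover_4 (a joint): tilt of the far right cover, rad: 0 shut (at start); positive = ribbed end down, plain end up, stop at 1.0; lowest -0.06. Three covers are held by catches and give under 0.03; one, a different one each time, lacks its catch: a slow push of 2 to 5 N at the push point tilts it, and it stays at any angle it is left.
- platform: fixed stainless platform scale, 340 (x) by 420 (y) mm; origin on the table under its middle, deck top 110 mm above the table; x away from the robot, y to the left, yaw varies. The cover middles lie at x = +-75, y = +-110 mm; the wells below are free to 65 mm under the deck top.
- weight_200a_mid (a point): centre of a loose polished 200 g knob weight, 30 mm across and 43 mm tall, standing upright on the deck between the left and right covers; must be left alone
- weight_200b_mid (a point): centre of a loose polished 200 g knob weight, 30 mm across and 43 mm tall, standing upright on the deck between the left and right covers; must be left alone
- weight_100_mid (a point): centre of a loose polished 100 g knob weight, 25 mm across and 36 mm tall, standing upright on the deck between the left and right covers; must be left alone
- weight_1k_mid (a point): centre of a loose polished 1 kg knob weight, 48 mm across and 78 mm tall, standing upright on the table left of the platform; must be left alone
- driver_grip (a point): handle of a loose screwdriver lying on the table to the right of the platform, must be left alone

How it is judged:
By the outcome, as a careful person would: the job done as asked, in the order asked, and still so for the second after the job is handed in, with the robot touching nothing.
It also fails if it takes over 48 s, if anything falls off the work surface, if the arm or the gripper's body presses on something with over 40 N, if the wrist force passes 120 N, or if a joint passes its speed limit or range.

## Working session

There is one attempt and no reset: what is moved stays moved. The work goes in short steps, Python scripts to look and compute and a tool call to move; the robot and the scene stay as the last step left them, time stands still between calls to the robot, and variables do not carry over. Pictures are saved under pics/ and viewed, and the job is handed in when it is done.

Besides the shell and the picture viewer there is one more tool, called after "Call:" as name([rows], argument=value, ...), one row to a line, values as JSON. move_arm: Moves the arm, as the interface text tells. Shifts and turns lie within -1 to 1; 1 stands for 0.25 m of shift or 45 degrees of turn. Its arguments: {"type":"object","properties":{"steps":{"type":"array","items":{"type":"array","items":{"type":"array","items":{"type":"number"}}}}},"required":["steps"]}

```bash
mkdir -p pics; ls
python3 - <<'E'
from cell import bot
import cv2,numpy as np
s=bot.sense(); print({k:np.round(v,3).tolist() for k,v in s.items()})
for n in("top","side"):
    p,d=bot.snapshot(n); cv2.imwrite(f"pics/{n}0.png",p[:,:,::-1]); np.save(f"{n}0.npy",d)
    c=bot.calibration(n); print(n,np.round(c["mtx"],1).tolist(),np.round(c["world_from_camera"],3).tolist(),[k for k in c])
E
```

```text
pics
{'t': 0.0, 'qpos': [1.074, 0.053, 1.614, 0.0, 1.476, -0.119], 'qd': [-0.001, -0.002, 0.001, -0.001, -0.001, -0.001], 'effort': [-0.001, -39.369, -37.017, -0.0, 0.007, -0.0], 'tool_pos': [0.23, 0.58, 0.249], 'tool_rot': [[0.369, -0.001, -0.929], [0.929, -0.002, 0.369], [-0.002, -1.0, 0.0]], 'force': [0.206, 0.213, 0.259], 'ft_torque': [-0.01, 0.001, 0.043], 'width': 0.086}
top [[526.9, 0.0, 313.0], [0.0, 526.9, 244.3], [0.0, 0.0, 1.0]] [[-0.005, 0.978, -0.21, 0.243], [-1.0, -0.004, 0.003, -0.002], [0.002, 0.21, 0.978, 1.578], [0.0, 0.0, 0.0, 1.0]] ['mtx', 'world_from_camera']
side [[468.8, 0.0, 322.7], [0.0, 468.8, 242.3], [0.0, 0.0, 1.0]] [[0.812, 0.364, -0.456, 0.087], [-0.583, 0.522, -0.622, -0.615], [0.011, 0.771, 0.637, 0.765], [0.0, 0.0, 0.0, 1.0]] ['mtx', 'world_from_camera']
```

View pics/top0.png

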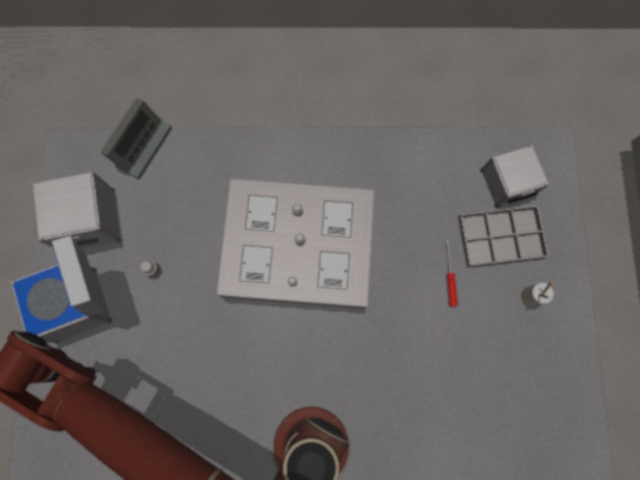

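View pics/side0.png

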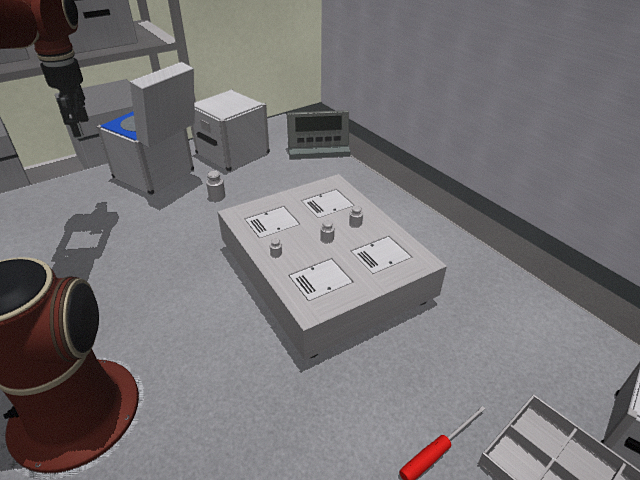

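```bash
cat > h.py <<'E'
from cell import bot
import cv2,numpy as np
def ray(cam,u,v):
    c=bot.calibration(cam);K=c["mtx"];T=np.array(c["world_from_camera"])
    d=np.array([(u-K[0][2])/K[0][0],-(v-K[1][2])/K[1][1],-1.0]); return T[:3,3],T[:3,:3]@d
def at_z(cam,u,v,z):
    o,d=ray(cam,u,v); return o+d*(z-o[2])/d[2]
def proj(cam,p):
    c=bot.calibration(cam);K=np.array(c["mtx"]);T=np.array(c["world_from_camera"])
    q=T[:3,:3].T@(np.array(p)-T[:3,3]); q=np.array([q[0],-q[1],-q[2]]); q=K@q; return q[:2]/q[2]
def at_d(cam,u,v,dep):
    o,d=ray(cam,u,v); return o+d*dep
E
python3 - <<'E'
from h import *
d=np.load("top0.npy")
for t in ["cover_1","cover_1_push","platform","weight_200a_mid","weight_100_mid","weight_1k_mid","driver_grip"]:
    for r in bot.recognise("top",t)[:6]:
        e=r["extent"];u,v=(e[0]+e[2])/2,(e[1]+e[3])/2
        print(t,round(r["score"],2),np.round(e).tolist(),np.round(at_d("top",u,v,d[int(v),int(u)]),3))
E
```

```text
cover_1 0.84 [248.0, 195.0, 278.0, 232.0] [0.652 0.138 0.105]
cover_1 0.82 [241.0, 242.0, 272.0, 283.0] [0.506 0.154 0.106]
cover_1 0.8 [324.0, 203.0, 352.0, 236.0] [ 0.632 -0.078  0.107]
cover_1 0.79 [319.0, 254.0, 351.0, 289.0] [ 0.48  -0.069  0.115]
cover_1 0.21 [296.0, 233.0, 308.0, 246.0] [0.563 0.024 0.153]
cover_1_push 0.98 [239.0, 242.0, 272.0, 278.0] [0.514 0.156 0.109]
platform 0.63 [216.0, 182.0, 373.0, 310.0] [0.555 0.045 0.111]
weight_100_mid 0.53 [293.0, 277.0, 293.0, 285.0] [0.447 0.049 0.146]
weight_1k_mid 0.86 [142.0, 259.0, 162.0, 278.0] [0.499 0.461 0.066]
driver_grip 0.76 [447.0, 245.0, 459.0, 306.0] [ 0.481 -0.425  0.02 ]
```

```bash
cat > fit.py <<'E'
from h import *
M=np.array([[-75,110],[-75,-110],[75,110],[75,-110]])/1000.
res={}
for cam in("top","side"):
    C=[]
    for r in bot.outline_of(cam,"cover_1"):
        if r["score"]<.4: continue
        m=r["region"].astype(np.uint8); (cx,cy),sz,a=cv2.minAreaRect(cv2.findNonZero(m))
        P=cv2.findNonZero(m)[:,0].astype(float); c=(P.min(0)+P.max(0))/2 if 0 else P.mean(0)
        C.append(at_z(cam,c[0],c[1],.11)[:2]); print(cam,round(r["score"],2),np.round(c,1),np.round(C[-1],3),int(m.sum()))
    C=np.array(C)
    if len(C)==4:
        # assign by x+/-, y
        o=np.argsort(C[:,0]); n=C[o[:2]];f=C[o[2:]]
        C=np.vstack([n[np.argsort(-n[:,1])],f[np.argsort(-f[:,1])]])
        mu=C.mean(0);X=C-mu; yaw=np.arctan2((M[:,0]*X[:,1]-M[:,1]*X[:,0]).sum(),(M*X).sum())
        R=np.array([[np.cos(yaw),-np.sin(yaw)],[np.sin(yaw),np.cos(yaw)]])
        print("centre",mu,"yaw",yaw,"resid mm",np.round((X-M@R.T)*1000,1).tolist())
E
python3 fit.py
```

```text
top 0.94 [333.7 270.3] [ 0.483 -0.064] 979
top 0.82 [337.2 218.7] [ 0.633 -0.077] 911
top 0.78 [256.2 263.8] [0.503 0.154] 975
top 0.64 [261.4 213. ] [0.651 0.142] 923
centre [0.56753045 0.03875877] yaw -0.08406983797036101 resid mm [[0.5, -0.5], [-0.6, 0.1], [-0.2, -0.2], [0.3, 0.6]]
side 0.84 [271.4 221.9] [0.502 0.153] 945
side 0.74 [326.8 203.1] [0.652 0.142] 751
side 0.66 [380.2 254.7] [ 0.632 -0.079] 1217
side 0.59 [319.9 279.6] [ 0.483 -0.067] 1454
centre [0.56706275 0.03727509] yaw -0.08473132332757627 resid mm [[0.1, -0.2], [-0.2, -0.9], [0.6, 1.0], [-0.6, -0.0]]
```

```bash
cat > tgt.py <<'E'
import sys
from h import *
C=np.array([.5673,.038]);yaw=-.0844
R=np.array([[np.cos(yaw),-np.sin(yaw)],[np.sin(yaw),np.cos(yaw)]])
s=bot.sense()
p=np.array(s["tool_pos"]);T=np.array(s["tool_rot"])
print("t",s["t"],"p",np.round(p,4),"F",np.round(s["force"],2),"w",round(s["width"],4))
az=np.degrees(np.arctan2(T[1,0],T[0,0])); print("tool x az",az,"roll units to platform y",-(90+np.degrees(yaw)-az)/45)
pl=R.T@(p[:2]-C); print("platform-local mm",np.round(pl*1000,1))
off=float(sys.argv[1]) if len(sys.argv)>1 else 30
for i,(sx,sy) in enumerate([(-75,110),(-75,-110),(75,110),(75,-110)]):
    w=C+R@(np.array([sx-off,sy])/1000)
    d=np.array([w[0]-p[0],w[1]-p[1],0]); print(i+1,np.round(w,4),"shift units",np.round(T.T@d/.25,3))
E
python3 tgt.py
```

```text
t 0.55 p [0.2305 0.5809 0.2503] F [-0.63 -0.2  -0.62] w 0.0852
tool x az 68.3532354250535 roll units to platform y -0.3735777952009411
platform-local mm [-381.3  512.6]
1 [0.4719 0.1565] shift units [-1.222 -0.    -1.524]
2 [ 0.4534 -0.0628] shift units [-2.064 -0.    -1.778]
3 [0.6214 0.1438] shift units [-1.048 -0.    -2.098]
4 [ 0.6029 -0.0754] shift units [-1.891 -0.    -2.353]
```

Call:
move_arm([
  [[-1,-0.78,0,-0.98,-0.374],[-1,-0.78,0,-0.98,-0.374],[-1,-0.78,0,-0.98,-0.374],[-1,-0.78,0,-0.98,-0.374],[-1,-0.78,0,-0.98,-0.374],[-1,-0.78,0,-0.98,-0.374],[-1,-0.78,0,-0.98,-0.374],[-1,-0.78,0,-0.98,-0.374],[-1,-0.78,0,-0.98,-0.374],[-1,-0.78,0,-0.98,-0.374]],
])

```text
t: 1.38
tool_pos: [0.3869, 0.3085, 0.2506]
tool_rot: [[0.087, 0.0, -0.996], [0.996, 0.001, 0.087], [0.001, -1.0, -0.0]]
force: [-0.1, 0.5, 0.4]
width: -0.0001
```

```bash
python3 tgt.py
```

```text
t 1.3833 p [0.3869 0.3085 0.2506] F [-0.1   0.55  0.41] w -0.0001
tool x az 85.02590407268391 roll units to platform y -0.003074047475820723
platform-local mm [-202.6  254.3]
1 [0.4719 0.1565] shift units [-0.576 -0.    -0.392]
2 [ 0.4534 -0.0628] shift units [-1.456e+00 -1.000e-03 -3.940e-01]
3 [0.6214 0.1438] shift units [-0.575 -0.    -0.992]
4 [ 0.6029 -0.0754] shift units [-1.455e+00 -1.000e-03 -9.940e-01]
```

Call:
move_arm([
  [[-1,-0.576,0,-0.392,0],[-1,-0.576,0,-0.392,0],[-1,-0.576,0,-0.392,0],[-1,-0.576,0,-0.392,0],[-1,-0.576,0.2,-0.392,0],[-1,-0.576,0.4,-0.392,0],[-1,-0.576,0.4,-0.392,0],[-1,-0.576,0.4,-0.392,0],[-1,-0.576,0.4,-0.392,0]],
])

```text
t: 2.13
tool_pos: [0.4711, 0.1585, 0.1495]
tool_rot: [[0.082, -0.002, -0.997], [0.997, -0.0, 0.082], [-0.0, -1.0, 0.002]]
force: [0.3, -0.3, -0.3]
width: 0.0001
```

```bash
python3 - <<'E'
from h import *
p,d=bot.snapshot("side"); cv2.imwrite("pics/side1.png",cv2.resize(p[130:370,150:470],(800,600))[:,:,::-1])
E
python3 tgt.py
```

```text
t 2.1833 p [0.4724 0.1587 0.1515] F [0.85 0.73 0.97] w -0.0
tool x az 85.27365160743888 roll units to platform y 0.0024314532965118156
platform-local mm [-104.7  112.3]
1 [0.4719 0.1565] shift units [-0.009 -0.     0.001]
2 [ 0.4534 -0.0628] shift units [-0.889 -0.001  0.003]
3 [0.6214 0.1438] shift units [-0.01   0.001 -0.599]
4 [ 0.6029 -0.0754] shift units [-0.89   0.    -0.597]
```

View pics/side1.png

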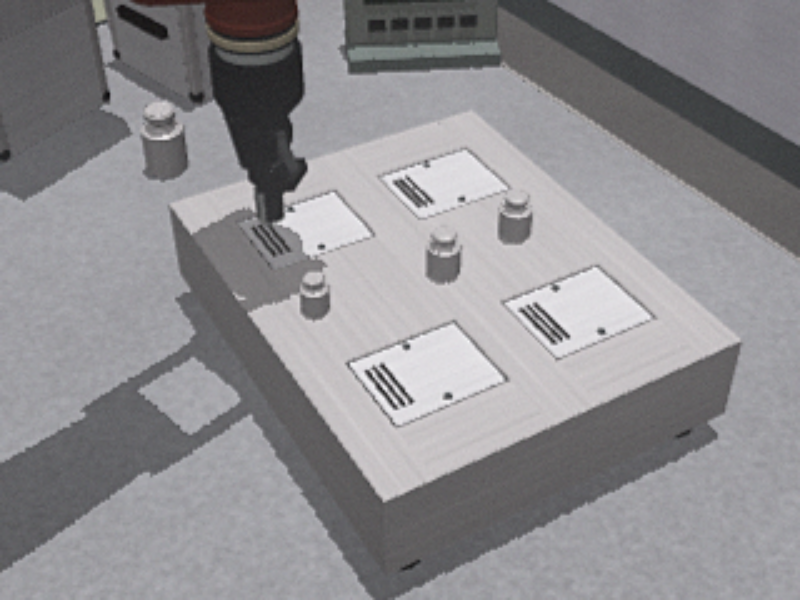

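The shut fingertips hang over the near left cover, just behind its ribs (about px 270,215 in the crop). Next I press down slowly.

Call:
move_arm([
  [[-1,0,0.02,0,0],[-1,0,0.04,0,0],[-1,0,0.06,0,0],[-1,0,0.068,0,0],[-1,0,0.072,0,0],[-1,0,0.076,0,0],[-1,0,0.08,0,0],[-1,0,0.08,0,0]],
])

```text
t: 2.85
tool_pos: [0.4719, 0.1575, 0.1302]
tool_rot: [[0.084, -0.0, -0.996], [0.996, -0.0, 0.084], [-0.0, -1.0, 0.0]]
force: [0.7, 0.4, 0.4]
width: -0.0001
```

Call:
move_arm([
  [[-1,0,0.004,0,0],[-1,0,0.008,0,0],[-1,0,0.008,0,0]],
])

```text
t: 3.1
tool_pos: [0.4721, 0.1576, 0.129]
tool_rot: [[0.084, 0.0, -0.996], [0.996, 0.0, 0.084], [0.0, -1.0, -0.0]]
force: [-1.6, -0.5, 3.7]
width: -0.0002
```

Contact at 0.129, as expected.

Call:
move_arm([
  [[-1,0,0.004,0,0],[-1,0,0.008,0,0],[-1,0,0.008,0,0]],
])

```text
t: 3.35
tool_pos: [0.4722, 0.1576, 0.129]
tool_rot: [[0.084, -0.001, -0.996], [0.996, -0.0, 0.084], [-0.0, -1.0, 0.0]]
force: [-7.7, -1.2, 14.3]
width: 0.0
```

Call:
move_arm([
  [[-1,0,-0.1,0,0],[-1,0,-0.1,0,0],[-1,0,-0.1,-0.3,0],[-1,0,-0.1,-0.6,0],[-1,0,-0.1,-0.6,0],[-1,0,-0.1,-0.6,0],[-1,0,-0.06,-0.6,0],[-1,0,-0.02,-0.6,0],[-1,0,-0.016,-0.6,0],[-1,0,-0.012,-0.6,0],[-1,0,-0.008,-0.6,0],[-1,0,-0.008,-0.6,0]],
])

```text
t: 4.35
tool_pos: [0.6212, 0.145, 0.1291]
tool_rot: [[0.083, 0.002, -0.997], [0.997, -0.001, 0.083], [-0.0, -1.0, -0.002]]
force: [0.6, -1.7, 4.1]
width: -0.0001
```

```bash
python3 tgt.py
```

```text
t 4.35 p [0.6212 0.145  0.1291] F [ 0.63 -1.74  4.12] w -0.0001
tool x az 85.21138460370967 roll units to platform y 0.0010477421025295067
platform-local mm [ 44.6 111.1]
1 [0.4719 0.1565] shift units [-0.004 -0.001  0.599]
2 [ 0.4534 -0.0628] shift units [-0.884 -0.001  0.599]
3 [0.6214 0.1438] shift units [-0.005  0.    -0.001]
4 [ 0.6029 -0.0754] shift units [-0.885  0.    -0.001]
```

Call:
move_arm([
  [[-1,0,0.004,0,0],[-1,0,0.008,0,0],[-1,0,0.008,0,0]],
])

```text
t: 4.6
tool_pos: [0.6212, 0.145, 0.129]
tool_rot: [[0.083, 0.002, -0.997], [0.997, -0.001, 0.083], [-0.001, -1.0, -0.002]]
force: [-3.0, -2.3, 12.4]
width: 0.0003
```

Cover 3 is held too. On to cover 4, flying over the weights.

Call:
move_arm([
  [[-1,0,-0.16,0,0],[-1,0,-0.36,0,0],[-1,0,-0.36,0,0],[-1,-0.3,-0.36,0,0],[-1,-0.6,-0.36,0,0],[-1,-0.885,-0.36,0,0],[-1,-0.885,-0.36,0,0],[-1,-0.885,-0.36,0,0],[-1,-0.885,-0.36,0,0],[-1,-0.885,-0.3,0,0],[-1,-0.885,-0.2,0,0],[-1,-0.885,-0.1,0,0],[-1,-0.885,-0.04,0,0],[-1,-0.885,-0.02,0,0],[-1,-0.885,-0.012,0,0],[-1,-0.885,-0.008,0,0],[-1,-0.885,-0.008,0,0]],
])

```text
t: 6.02
tool_pos: [0.6013, -0.0744, 0.129]
tool_rot: [[0.083, -0.003, -0.997], [0.997, 0.001, 0.083], [0.001, -1.0, 0.003]]
force: [-5.3, 0.7, 7.2]
width: 0.0004
```

```bash
python3 tgt.py
```

```text
t 6.0167 p [ 0.6013 -0.0744  0.129 ] F [-5.31  0.73  7.22] w 0.0004
tool x az 85.2315819512446 roll units to platform y 0.001496572047750217
platform-local mm [  43.3 -109.2]
1 [0.4719 0.1565] shift units [0.877 0.003 0.592]
2 [ 0.4534 -0.0628] shift units [-0.003  0.002  0.593]
3 [0.6214 0.1438] shift units [ 0.877  0.001 -0.008]
4 [ 0.6029 -0.0754] shift units [-0.003 -0.    -0.007]
```

Call:
move_arm([
  [[-1,0,0.004,0,0],[-1,0,0.008,0,0],[-1,0,0.008,0,0]],
])

```text
t: 6.27
tool_pos: [0.6014, -0.0744, 0.129]
tool_rot: [[0.083, -0.004, -0.997], [0.997, 0.001, 0.083], [0.0, -1.0, 0.004]]
force: [-10.8, 1.0, 15.3]
width: 0.0002
```

Cover 4 is held; cover 2 next.

Call:
move_arm([
  [[-1,0,-0.1,0,0],[-1,0,-0.1,0,0],[-1,0,-0.1,0.3,0],[-1,0,-0.1,0.596,0],[-1,0,-0.1,0.596,0],[-1,0,-0.1,0.596,0],[-1,0,-0.06,0.596,0],[-1,0,-0.02,0.596,0],[-1,0,-0.016,0.596,0],[-1,0,-0.012,0.596,0],[-1,0,-0.008,0.596,0],[-1,0,-0.008,0.596,0]],
])

```text
t: 7.27
tool_pos: [0.4549, -0.063, 0.1282]
tool_rot: [[0.084, -0.001, -0.996], [0.996, 0.0, 0.084], [0.0, -1.0, 0.001]]
force: [-0.4, 0.2, 0.5]
width: 0.0
```

```bash
python3 tgt.py
```

```text
t 7.2667 p [ 0.4549 -0.063   0.1282] F [-0.4   0.19  0.46] w 0.0
tool x az 85.19554011147477 roll units to platform y 0.0006956422750871778
platform-local mm [-103.5 -110.1]
1 [0.4719 0.1565] shift units [0.88  0.    0.006]
2 [ 0.4534 -0.0628] shift units [0.    0.    0.006]
3 [0.6214 0.1438] shift units [ 0.88  -0.    -0.594]
4 [ 0.6029 -0.0754] shift units [ 0.    -0.    -0.594]
```

Call:
move_arm([
  [[-1,0,0.004,0,0],[-1,0,0.008,0,0],[-1,0,0.008,0,0]],
])

```text
t: 7.52
tool_pos: [0.455, -0.0631, 0.1267]
tool_rot: [[0.084, 0.001, -0.996], [0.996, -0.0, 0.084], [-0.0, -1.0, -0.001]]
force: [-0.7, 0.7, 2.2]
width: 0.0001
```

Cover 2 gives at about 2 N, so it's the loose one. I'll push it down slowly.

Call:
move_arm([
  [[-1,0,0.006,0,0],[-1,0,0.012,0,0],[-1,0,0.018,0,0],[-1,0,0.024,0,0],[-1,0,0.03,0,0],[-1,0,0.036,0,0],[-1,0,0.042,0,0],[-1,0,0.048,0,0],[-1,0,0.054,0,0],[-1,0,0.06,0,0],[-1,0,0.06,0,0]],
])

```text
t: 8.43
tool_pos: [0.4541, -0.0631, 0.1109]
tool_rot: [[0.084, -0.0, -0.996], [0.996, -0.0, 0.084], [-0.0, -1.0, 0.0]]
force: [0.9, 0.6, 1.6]
width: 0.0005
```

```bash
python3 - <<'E'
from h import *
p,d=bot.snapshot("side"); cv2.imwrite("pics/side2.png",cv2.resize(p[180:370,220:473],(800,600))[:,:,::-1])
E
python3 tgt.py|head -3
```

```text
t 8.4833 p [ 0.4539 -0.063   0.1107] F [0.2  0.62 1.27] w 0.0001
tool x az 85.18165492923468 roll units to platform y 0.0003870826697518876
platform-local mm [-104.5 -110.2]
```

View pics/side2.png

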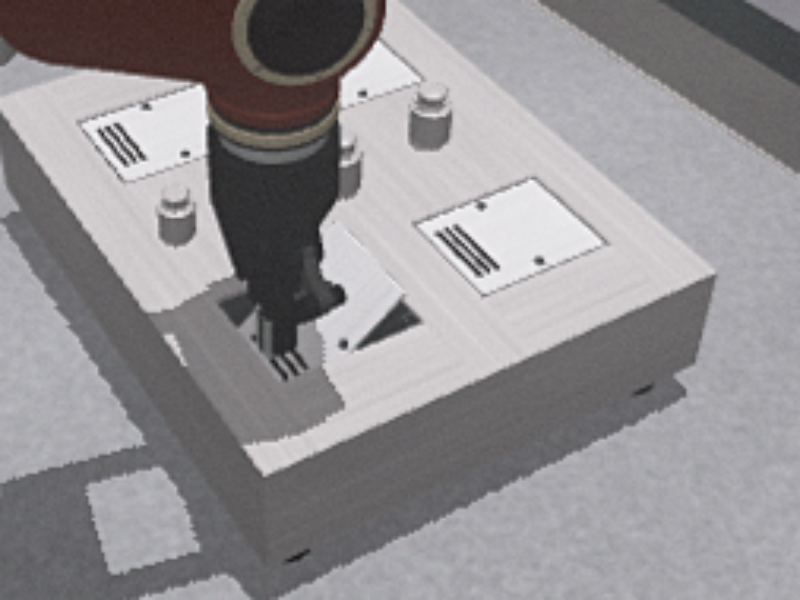

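The cover is clearly tilted: the dark well shows beside its raised plain end at (390,320). I'll push deeper.

Call:
move_arm([
  [[-1,0,0.006,0,0],[-1,0,0.012,0,0],[-1,0,0.016,0,0],[-1,0,0.016,0,0]],
])

```text
t: 8.82
tool_pos: [0.4538, -0.0629, 0.1066]
tool_rot: [[0.084, -0.001, -0.996], [0.996, 0.0, 0.084], [0.0, -1.0, 0.001]]
force: [-1.3, 0.1, 0.7]
width: 0.0001
```

```bash
cat > ang.py <<'E'
from h import *
import sys
C=np.array([.5673,.038]);yaw=-.0844
R=np.array([[np.cos(yaw),-np.sin(yaw)],[np.sin(yaw),np.cos(yaw)]])
p,d=bot.snapshot("side")
cv2.imwrite(sys.argv[1],cv2.resize(p[180:370,220:473],(800,600))[:,:,::-1])
c=bot.calibration("side");K=c["mtx"];T=np.array(c["world_from_camera"])
v,u=np.mgrid[0:480,0:640]
q=np.stack([(u-K[0][2])/K[0][0]*d,-(v-K[1][2])/K[1][1]*d,-d],-1)@T[:3,:3].T+T[:3,3]
L=np.concatenate([(q[...,:2]-C)@R,q[...,2:]],-1)*1000
L=L[(d>0)&(abs(L[...,1]+110)<36)&(abs(L[...,0]+75)<60)]
for a in range(-75,-20,5):
    m=(L[:,0]>=a)&(L[:,0]<a+5)&(L[:,2]>112)&(L[:,2]<170)
    print(a+2.5,m.sum(),np.round(np.percentile(L[m,2],[10,50,90]),1) if m.sum()>4 else "")
E
python3 ang.py pics/side3.png; python3 tgt.py|head -1
```

```text
-72.5 24 [112.5 114.1 116.8]
-67.5 31 [114.4 117.2 120.6]
-62.5 50 [120.8 123.9 126.5]
-57.5 79 [125.  128.1 130.9]
-52.5 95 [130.  133.2 136.1]
-47.5 97 [135.1 138.1 140.8]
-42.5 99 [140.3 143.2 145.9]
-37.5 20 [143.5 144.4 145.8]
-32.5 0 
-27.5 0 
-22.5 5 [112.1 112.6 113.1]
t 8.8667 p [ 0.4538 -0.0628  0.1066] F [-0.47 -0.15 -0.32] w -0.0
```

View pics/side3.png

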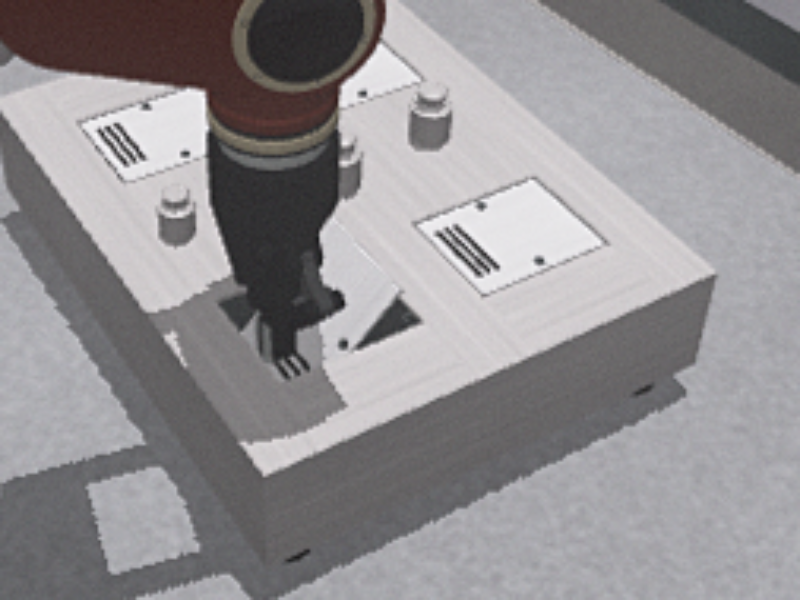

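Slope is about 1.0, so roughly 45° already. A little more for margin.

Call:
move_arm([
  [[-1,0,0.004,-0.003,0],[-1,0,0.008,-0.006,0],[-1,0,0.012,-0.009,0],[-1,0,0.016,-0.012,0],[-1,0,0.016,-0.012,0]],
])

```text
t: 9.28
tool_pos: [0.4573, -0.0631, 0.103]
tool_rot: [[0.084, -0.0, -0.996], [0.996, 0.0, 0.084], [0.0, -1.0, 0.0]]
force: [-1.1, 0.2, 1.5]
width: 0.0002
```

```bash
python3 ang.py pics/side4.png; python3 tgt.py|head -1
```

```text
-72.5 31 [112.8 115.  117.5]
-67.5 28 [118.7 121.3 125.3]
-62.5 59 [126.7 129.7 132.7]
-57.5 78 [132.5 135.8 140.1]
-52.5 106 [139.3 143.  146.7]
-47.5 78 [146.8 149.3 152. ]
-42.5 4 
-37.5 0 
-32.5 0 
-27.5 0 
-22.5 5 [112.1 113.1 113.6]
t 9.3333 p [ 0.4573 -0.0631  0.103 ] F [-1.64  0.79  0.78] w -0.0
```

About 53°. Now I lift straight up, then back towards the robot.

Call:
move_arm([
  [[-1,0,-0.02,0.006,0],[-1,0,-0.06,0.006,0],[-1,0,-0.12,0.006,0],[-1,0,-0.25,0.006,0],[-1,0,-0.4,0.006,0],[-1,0,-0.55,0.006,0],[-1,0,-0.7,0.1,0],[-1,0,-0.7,0.2,0],[-1,0,-0.7,0.3,0],[-1,0,-0.7,0.3,0],[-1,0,-0.7,0.3,0],[-1,0,-0.7,0.3,0]],
])

```text
t: 10.33
tool_pos: [0.3829, -0.057, 0.2788]
tool_rot: [[0.084, 0.001, -0.996], [0.996, -0.0, 0.084], [-0.0, -1.0, -0.002]]
force: [-0.3, -0.2, 0.0]
width: -0.0
```

```bash
python3 ang.py pics/side5.png; python3 tgt.py|head -1
python3 - <<'E'
from h import *
p,d=bot.snapshot("top"); cv2.imwrite("pics/top5.png",p[:,:,::-1])
E
```

```text
-72.5 88 [112.7 114.8 118.6]
-67.5 113 [117.8 121.6 125.9]
-62.5 111 [125.2 128.7 132.5]
-57.5 115 [132.6 136.1 140.2]
-52.5 113 [139.9 143.7 147.4]
-47.5 83 [146.  149.6 151.5]
-42.5 7 [149.1 149.6 150. ]
-37.5 0 
-32.5 0 
-27.5 0 
-22.5 5 [112.3 112.6 113.9]
t 10.3833 p [ 0.383  -0.057   0.2785] F [ 0.11 -0.32 -0.06] w 0.0003
```

View pics/side5.png

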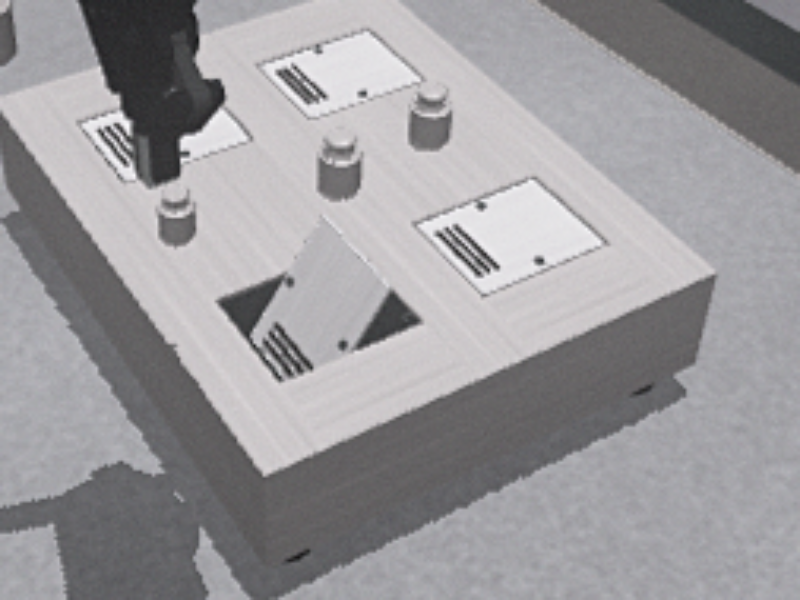

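View pics/top5.png

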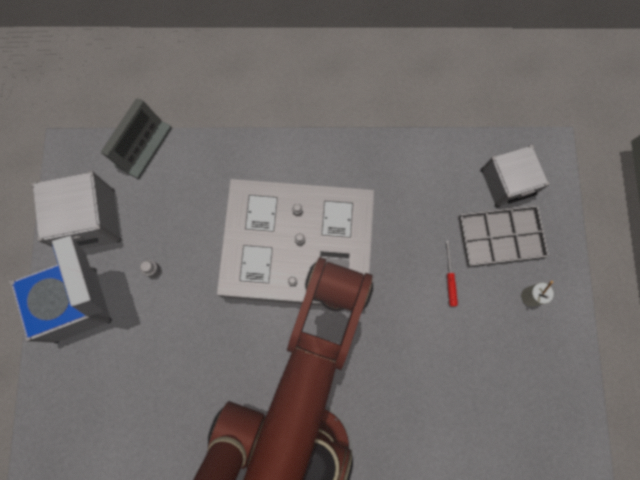

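Near right cover stands open at about 55° and stays there. The other covers are flush, and the weights (297,209), (300,239), (292,281), (150,269) and screwdriver (452,290) haven't moved. The tool is clear, so I'm handing in.

```bash
python3 -c "
from cell import bot
print(bot.job_done())"
```

```text
the job is handed in; nothing more can be done
None
```

The near right cover (cover_2) was the one without its catch. It now stands open at about 55°, and I handed the job in at about 10.5 s of the 48 s allowed.

- **Finding it:** I pressed each ribbed end slowly with the shut fingertips. Covers 1, 3 and 4 stayed put at 12–15 N of vertical force. Cover 2 gave way at about 2 N.
- **Opening it:** I pushed its ribbed end down into the well. The depth image showed a slope of about 53° before I let go and about 55° after.
- **Last checks:** After I drew back, the cover held its angle and the other three were still flush. The weights and screwdriver look unmoved in the last pictures. The wrist force read about zero, with the tool about 15 cm above the deck.

No check failed or disagreed. I pressed about 5 mm nearer the pivot than the marked push points, to keep the fingers off the deck edge.

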